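Sort the filter baskets into their rows

ROBOT

A 6-joint arm with a two-finger parallel gripper is mounted at the origin on a cart in front of the work surface, level with it; the furniture and walls round the work are solid. World frame = base frame: x ahead of the robot, y to its left, z up, the work surface at z = 0. Lengths are in mm, angles in rad, forces in N, time in s.
With the tool pointing down it reaches from about 300 to 850 mm from the base axis. Payload 4.2 kg.
Tool frame: the origin (TCP) lies midway between the tips of the shut fingers; the grasp point (between the pads) lies 19 mm behind it (grip_point_offset is the distance from the TCP to the grasp point, in mm); z points along the fingers, y is the line along which they close (so a half turn about z gives the same grasp; the last joint's range is limited). The gripper opens to 91 mm and grips with 3 to 60 N. Pads are 32 mm wide; open, the fingers measure 118 mm over their backs; the gripper's body (76 mm by 178 mm) begins 60 mm behind the grasp point.
Start: joints at [-1.189, 0.32, 1.565, -0, 1.257, -0.02], TCP at [224.873, -529.221, 213.976] pointing down, gripper open.
Joint ranges: [-3.11, 3.11], [-0.84, 2.01], [0.21, 2.61], [-1.34, 4.49], [0.05, 2.63], [-2.56, 2.56]. Speed limits (rad/s): [2.57, 2.57, 3.14, 3.14, 3.14, 3.14].

INTERFACE

Orientations are given as a rotation vector (axis times angle).
In Python, from bench import move_ptp, servo_line, move_j, ungrasp, gripper_close, wait, inverse_kinematics, read_camera, calibration, MotionError, job_done, get_time, get_qpos, get_qvel, get_effort, get_position, get_eef_rot, get_wrist_force, get_moment, get_width, get_gripper_force, grip_point_offset gives the robot as it stands. Calls block until the motion is done:
- move_ptp(position, orientation): joint-space move of the TCP to a pose.
- servo_line(position, rotation=None, rate=150, force_limit=None): straight line of the TCP; rotation=None keeps the orientation; rate is the mean speed in mm/s. With force_limit (N) it stops when the force on the tool has changed by that much, and returns True; else False.
- move_j(angles): joint-space move.
- ungrasp() and gripper_close(effort=None): open the fingers fully, or close them until they stop; effort is the grip in N (None keeps the last).
- wait(seconds).
- inverse_kinematics(position, orientation): joint angles nearest the present ones, or None.
- read_camera(name): name is "scene" or "side" or "wrist"; returns (picture, depth): 420x560x3 uint8, red, green, blue; 420x560 float32, mm along the optical axis (not along the pixel's ray), 0 where there is no reading.
- calibration(name): a dict with "K" (3x3 intrinsics, pixels), "rvec" (rotation vector, rad) and "tvec" (3), from world to camera coordinates, as OpenCV has them; the wrist camera has in their place "tool_from_camera" (4x4, takes a point from camera to tool coordinates, whose origin is the TCP and whose axes are the flange's). Camera axes: x right, y down, z forward; pixel columns grow to the right and rows downward; lengths in mm; the calibration is good to about 2 mm. The wrist camera is an equidistant fisheye: a pixel r from the principal point sees the ray r / f radians off the axis. A picture is of the moment at which its call begins: read the wrist's pose just before it. calibration takes no time and is no camera call.
A pose or a line that the arm cannot do raises MotionError and nothing moves.
- job_done(): hands the job in; it is judged then, once.
Readings, each from a call of its own:
- get_time(): time.
- get_qpos(): joint angles.
- get_qvel(): joint speeds.
- get_effort(): joint torques, N m.
- get_position(): TCP position.
- get_eef_rot(): TCP orientation.
- get_wrist_force(): force on the tool from outside, world axes, zero at the start.
- get_moment(): the same for the moment, N m.
- get_width(): finger opening in mm.
- get_gripper_force(): force on a finger pad.
Only numpy, scipy, OpenCV 4.12 (cv2) and the standard library are available. Lean on these libraries where they do the work, as an engineer would, in place of code of your own. Each camera call takes 0.05 s, during which the arm holds its last target. There are 200 camera calls.

TASK

Put away the three loose filter baskets by size: slide each one across the counter, without picking it up or tipping it over, into the row of the wooden rack whose bolted-down sample has the same diameter, until it rests against that sample. Leave the other things on the counter where they are.

Things in the scene. Friction and masses are not known exactly. Their poses are not given: they have to be found in the camera images.
- rack: fixed wooden comb on the counter: three rows (lanes) 84 mm wide, 160 mm long, without a floor, between four fences 8 mm thick, 14 mm high with rounded noses. Origin at counter level, mid open front (line of the noses); +x runs into the rows, to the 32 mm high head board at x = 160 mm; +y left; the rows' centre lines are at y = +92, 0, -92 mm
- sample_small: the small sample: a round, open-topped, perforated steel filter basket of 56 mm outer diameter, 28 mm high, bolted down with a brass screw (stands up to 11 mm inside) on the centre line at the head of one of the three rows, which one varies; origin in the centre of its underside, 115 mm behind the open front; x and y as the rack's
- sample_medium: the medium sample: a round, open-topped, perforated steel filter basket of 66 mm outer diameter, 28 mm high, bolted down with a brass screw (stands up to 11 mm inside) on the centre line at the head of one of the three rows, which one varies; origin in the centre of its underside, 115 mm behind the open front; x and y as the rack's
- sample_large: the large sample: a round, open-topped, perforated steel filter basket of 76 mm outer diameter, 28 mm high, bolted down with a brass screw (stands up to 11 mm inside) on the centre line at the head of one of the three rows, which one varies; origin in the centre of its underside, 115 mm behind the open front; x and y as the rack's
- basket_small: the small loose filter basket, open side up, 56 mm outer diameter, 51 mm inner diameter at the rim, 45 mm inside at the floor, 28 mm high, floor 3 mm thick, about 76 g; origin in the centre of its underside; z up. A shut fingertip pair fits inside it
- basket_medium: the medium loose filter basket, open side up, 66 mm outer diameter, 61 mm inner diameter at the rim, 55 mm inside at the floor, 28 mm high, floor 3 mm thick, about 90 g; origin in the centre of its underside; z up. A shut fingertip pair fits inside it
- basket_large: the large loose filter basket, open side up, 76 mm outer diameter, 71 mm inner diameter at the rim, 65 mm inside at the floor, 28 mm high, floor 3 mm thick, about 104 g; origin in the centre of its underside; z up. A shut fingertip pair fits inside it
- shot_glass: bystander, to be left alone: shot glass, 50 mm across, 64 mm high; origin in the centre of its underside
- tamper: bystander, to be left alone: coffee tamper, 58 mm steel base, turned wooden handle, 95 mm high; origin in the centre of its underside
- spoon: bystander, to be left alone: steel spoon lying flat, 132 mm long (along its x), 26 mm wide, 9 mm high; origin in the centre of its underside
- brush: bystander, to be left alone: black group-head brush lying flat, 192 mm long (along its y), 30 mm wide, 26 mm high; origin in the centre of its underside

How it is judged:
By the outcome, as a careful person would: the job done as asked, in the order asked, and still so for the second after the job is handed in, with the robot touching nothing.
It also fails if it takes over 70 s, if anything falls off the work surface, if the arm or the gripper's body presses on something with over 40 N, if the wrist force passes 120 N, or if a joint passes its speed limit or range.

## Working session

There is one attempt and no reset: what is moved stays moved. The work goes in short steps, each a Python script; the robot and the scene stay as the last script left them, time stands still between calls to the robot, and variables do not carry over. Pictures are saved under pics/ and viewed, at most 10 in all, crops included, and the job is handed in when it is done.

```bash
ls; mkdir -p pics; python3 - <<'E'
from bench import *
import cv2,numpy as np
for n in("scene","side"):
    p,d=read_camera(n); cv2.imwrite(f"pics/{n}0.png",p[:,:,::-1]); np.savez(f"{n}0.npz",p=p,d=d)
    c=calibration(n); print(n,c); R=cv2.Rodrigues(np.array(c['rvec']))[0]; print(-R.T@np.array(c['tvec']))
print(calibration("wrist"),get_eef_rot(),grip_point_offset if not callable(grip_point_offset) else grip_point_offset(),get_time())
E
```

```text
pics
scene {'K': array([[519.64476035,   0.        , 280.53621657],
       [  0.        , 519.64476035, 214.08523533],
       [  0.        ,   0.        ,   1.        ]]), 'rvec': array([ 0.97715151, -2.2357893 ,  1.25859121]), 'tvec': array([ 344.22659233,  228.12738897, 1010.04340994])}
[-313.69230876  758.53807396  718.98460916]
side {'K': array([[422.35530798,   0.        , 270.62469315],
       [  0.        , 422.35530798, 212.38843705],
       [  0.        ,   0.        ,   1.        ]]), 'rvec': array([ 1.99213941,  1.8920185 , -0.45195861]), 'tvec': array([ -22.8116557 , -444.08226372, 1243.55817452])}
[969.43830977 -41.57265504 895.89477055]
{'K': array([[325.1922621 ,   0.        , 283.75479674],
       [  0.        , 325.1922621 , 210.44206569],
       [  0.        ,   0.        ,   1.        ]]), 'tool_from_camera': array([[ 4.44909836e-04, -9.72225850e-01, -2.34044222e-01,
         6.39097915e+01],
       [ 9.99999699e-01,  5.81352138e-04, -5.13987797e-04,
        -2.97117988e-01],
       [ 6.35774332e-04, -2.34043923e-01,  9.72225816e-01,
        -1.70914585e+02],
       [ 0.00000000e+00,  0.00000000e+00,  0.00000000e+00,
         1.00000000e+00]])} [-3.07691526e+00 -6.26583627e-01  4.30248503e-04] 18.8 0.1
```

View pics/scene0.png

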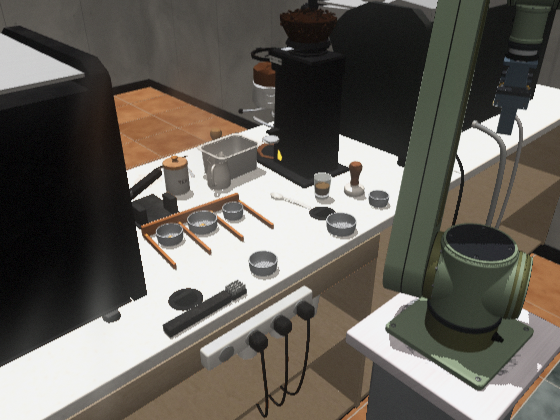

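View pics/side0.png

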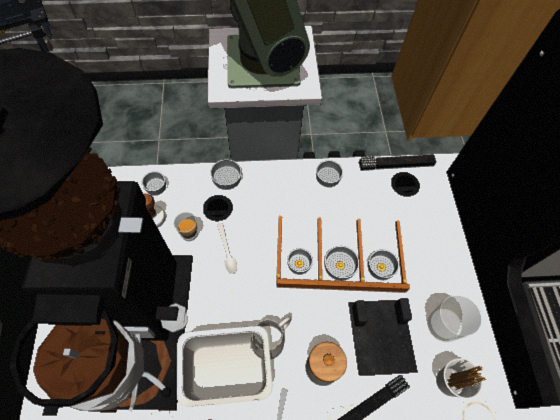

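The side view shows the loose baskets at about (154,183), (226,174) and (328,173). The samples are at (300,262), (340,263) and (381,265), and the rack opens toward the robot. Black discs, possibly holes, are at (217,207) and (405,184). The glass is at (187,225), the tamper at (150,205), the spoon at (228,248) and the brush at (398,162).

```bash
cat > h.py <<'E'
from bench import *
import cv2,numpy as np
def cloud(n,d):
    c=calibration(n);K=c['K'];R=cv2.Rodrigues(np.array(c['rvec']))[0]
    v,u=np.mgrid[:420,:560]
    P=np.stack([(u-K[0,2])/K[0,0]*d,(v-K[1,2])/K[1,1]*d,d],-1)
    return (P-np.array(c['tvec']))@R
def circ(P):
    A=np.c_[2*P,np.ones(len(P))];s=np.linalg.lstsq(A,(P**2).sum(1),rcond=None)[0]
    return s[0],s[1],np.sqrt(s[2]+s[0]**2+s[1]**2)
E
python3 - <<'E'
from h import *
z=np.load("side0.npz");W=cloud("side",z['d'])
print("table z",[W[y,x].round(0) for x,y in((260,210),(217,207),(405,184),(250,180))])
for n,(x,y) in dict(L1=(154,183),L2=(226,174),L3=(328,173),S1=(300,262),S2=(340,263),S3=(381,265),glass=(187,225),tamper=(150,205)).items():
    Q=W[y-20:y+21,x-20:x+21].reshape(-1,3)
    c0=np.array([np.interp(0,[0],[0])]*2)
    c0=W[y,x,:2];Q=Q[(np.hypot(*(Q[:,:2]-c0).T)<46)]
    T=Q[(Q[:,2]>23)&(Q[:,2]<34)]
    out=T[:,:2]
    print(n,W[y,x].round(0),len(T),np.round(circ(out),1) if len(T)>5 else'', Q[:,2].max().round(0), out.min(0).round(0) if len(T) else '',out.max(0).round(0) if len(T) else '')
p=z['p'].astype(int);br=(p[...,0]-p[...,2]>50)&(W[...,2]>8)&(W[...,2]<40)
br[:210]=0;br[295:]=0;br[:,:270]=0;br[:,412:]=0
for nm,m in (("fence",br&(W[...,2]<19)),("head",br&(W[...,2]>26))):
    num,lab,st,_=cv2.connectedComponentsWithStats(m.astype(np.uint8))
    for i in range(1,num):
        if st[i,4]>25:
            Q=W[lab==i];l=cv2.fitLine(Q[:,:2].astype(np.float32),cv2.DIST_HUBER,0,.01,.01).ravel()
            print(nm,st[i,4],l.round(3),Q.min(0).round(0),Q.max(0).round(0))
E
```

```text
table z [array([494., -30.,   0.]), array([ 483., -132.,    5.]), array([440., 333.,   4.]), array([407., -51.,  -1.])]
L1 [ 407. -288.    2.] 114 [ 417.8 -283.5   26.3] 33.0 [ 388. -310.] [ 445. -257.]
L2 [ 393. -110.    8.] 160 [ 399.9 -109.9   36.3] 33.0 [ 361. -147.] [437. -74.]
L3 [398. 146.   2.] 136 [409.8 143.1  31.5] 32.0 [376. 111.] [443. 177.]
S1 [635.  54.  10.] 127 [637.1  51.1  26.7] 32.0 [607.  24.] [680.  79.]
S2 [641. 143.   9.] 169 [644.9 142.5  36.3] 34.0 [606. 106.] [682. 180.]
S3 [652. 233.  12.] 154 [653.6 234.   31.5] 33.0 [621. 202.] [686. 268.]
glass [ 544. -196.   37.] 33 [ 554.7 -196.    16.6] 68.0 [ 535. -215.] [ 571. -177.]
tamper [ 516. -269.   86.] 13 [ 506.7 -275.7    7.6] 99.0 [ 498. -280.] [ 518. -269.]
fence 205 [ 9.95000e-01 -9.80000e-02  5.98138e+02  8.89100e+00] [519.  -0.  10.] [671.  19.  19.]
fence 202 [ 9.96000e-01 -8.80000e-02  6.04379e+02  1.00413e+02] [527.  91.  10.] [678. 110.  18.]
fence 210 [ 9.96000e-01 -9.30000e-02  6.14074e+02  1.91602e+02] [535. 182.  10.] [688. 202.  18.]
fence 214 [ 9.95000e-01 -9.50000e-02  6.22710e+02  2.83057e+02] [543. 272.   9.] [698. 294.  19.]
head 760 [9.30000e-02 9.96000e-01 6.96675e+02 1.37729e+02] [679.  -1.  26.] [714. 280.  37.]
```

```bash
cat >> h.py <<'E'
from scipy.spatial.transform import Rotation as Ro
YR=-0.0935
X=np.array([np.cos(YR),np.sin(YR)]);Y=np.array([-X[1],X[0]])
def down(yaw): return list(np.pi*np.array([np.cos(yaw/2),np.sin(yaw/2),0]))
def wcloud(name=None):
    pos=np.array(get_position());R=Ro.from_rotvec(get_eef_rot()).as_matrix()
    p,d=read_camera("wrist");c=calibration("wrist");K=c['K'];T=np.array(c['tool_from_camera'])
    if name: cv2.imwrite(f"pics/{name}.png",p[:,:,::-1])
    v,u=np.mgrid[:420,:560];a=(u-K[0,2])/K[0,0];b=(v-K[1,2])/K[1,1];th=np.hypot(a,b)+1e-9
    t=np.tan(th)/th
    P=np.stack([a*t*d,b*t*d,d],-1);P[d<=0]=1e6;P[th>1.4]=1e6
    return (P@T[:3,:3].T+T[:3,3])@R.T+pos,p
def rim(W,c,r,lo=21,hi=32):
    c=np.array(c,float)
    for w in (14,9,6):
        Q=W.reshape(-1,3);h=np.hypot(*(Q[:,:2]-c).T)
        T=Q[(abs(h-r)<w)&(Q[:,2]>lo)&(Q[:,2]<hi)]
        s=circ(T[:,:2]);c=np.array(s[:2])
    return c,s[2],len(T),T[:,2].mean()
E
python3 - <<'E'
from h import *
z=np.load("side0.npz");W=cloud("side",z['d']);g=z['p'].max(2)
for n,(x,y) in dict(d1=(217,207),d2=(405,184),brush=(398,162)).items():
    m=(g<70).astype(np.uint8);num,lab=cv2.connectedComponents(m)[:2];Q=W[lab==lab[y,x]]
    print(n,len(Q),Q.min(0).round(),Q.max(0).round(),np.median(Q,0).round())
print("edge",[ (x,[int(W[y,x,0]) for y in range(150,175,2) if abs(W[y,x,2])<6][:1]) for x in (190,270,290)])
gripper_close()
move_ptp([395,143,150],down(YR))
W,p=wcloud("w1")
print("L3",rim(W,(409.8,143),31.5))
move_ptp([600,145,190],down(YR))
W,p=wcloud("w2")
for n,c,r in(("S1",(637,51),26.7),("S2",(645,142.5),36.3),("S3",(653.6,234),31.5)): print(n,rim(W,c,r))
move_ptp([385,-110,150],down(YR))
W,p=wcloud("w3"); print("L2",rim(W,(400,-110),36.3)); print(get_time(),get_width())
E
```

```text
d1 582 [ 449. -164.   -2.] [969. -42. 896.] [ 484. -131.    4.]
d2 518 [403. 299.  -3.] [473. 368.   8.] [439. 333.   4.]
brush 723 [352. -42.   2.] [969. 422. 896.] [385. 331.  18.]
edge [(190, [353]), (270, [350]), (290, [353])]
L3 (array([409.22736021, 145.18364614]), np.float64(31.245883834722278), 774, np.float64(26.994227920928697))
S1 (array([635.87129338,  53.35586465]), np.float64(26.317573065456937), 548, np.float64(26.92804462548199))
S2 (array([644.98983221, 144.21338986]), np.float64(36.3512710670782), 777, np.float64(27.14398362857104))
S3 (array([652.88181815, 235.2436036 ]), np.float64(31.322892360560356), 647, np.float64(26.843010573005596))
L2 (array([ 399.14804294, -108.40767012]), np.float64(36.05453673093407), 815, np.float64(27.009294371063675))
6.2083 -0.010962009385239975
```

View pics/w1.png

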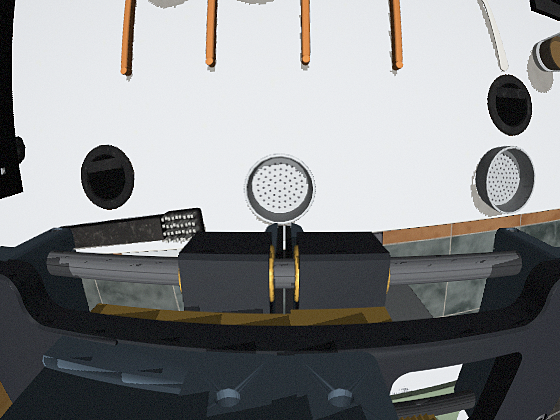

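View pics/w3.png

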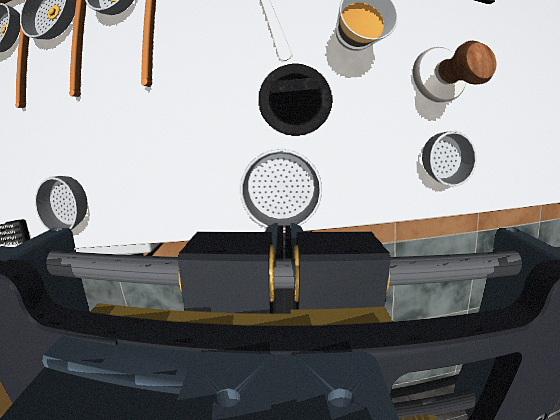

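w1 shows the medium basket at (280,188), disc grommets at (107,177) and (510,104), and the brush end near (200,210). w3 shows the large basket at (281,188), a raised disc at (296,99) and the small basket at (447,158). I'll start with the medium one, routing its path clear of the brush.

```bash
cat >> h.py <<'E'
S={'s':np.array([635.9,53.4]),'l':np.array([645.,144.2]),'m':np.array([652.9,235.2])}
RR={'s':26.4,'l':36.2,'m':31.4}          # mid-rim radius
RO={'s':28,'l':38,'m':33}; RI={'s':23.4,'l':33.4,'m':28.4}  # outer; inner at tip height
def look(k,c,name=None):
    q=np.array(c)-15*X; move_ptp([*q,150],down(YR)); W,_=wcloud(name)
    r=rim(W,c,RR[k]); print(k,"at",r[0].round(1),"r %.1f n %d z %.1f"%r[1:],"to-sample(x,y)",((r[0]-S[k])@X).round(1),((r[0]-S[k])@Y).round(1)); return r[0]
def insert(c,yaw):
    move_ptp([*c,60],down(yaw)); hit=servo_line([*c,10],rate=100,force_limit=6)
    if hit: print("HIT at",get_position()); servo_line([*c,60]); raise SystemExit
def slide(k,c,t,name=None):
    "lateral leg: push with the broad (tool y) face to basket centre t"
    t=np.array(t);u=(t-c)/np.linalg.norm(t-c);insert(c,np.arctan2(u[1],u[0])-np.pi/2)
    lag=np.sqrt(RI[k]**2-16**2)-13.5
    h=servo_line([*(t+lag*u),10],rate=70,force_limit=10)
    if h: print("push stopped",get_position())
    servo_line([*(np.array(get_position())[:2]-lag*u),10],rate=70);servo_line([*np.array(get_position())[:2],60])
    return look(k,t,name)
def home(k,c,name=None):
    insert(c,YR); lag=np.sqrt(RI[k]**2-13.5**2)-16
    l=(c-S[k])@Y; p=S[k]+lag*X
    a=p-(2*RO[k]+28)*X                 # on the lane line, before the last stretch
    servo_line([*a,10],rate=70,force_limit=10)
    h=servo_line([*(p-(2*RO[k]-7)*X),10],rate=25,force_limit=4); e=np.array(get_position())[:2]
    print("contact",h,"rack x rel",((e-p)@X).round(1),"f",np.round(get_wrist_force(),1))
    servo_line([*(e-lag*X),10],rate=50);servo_line([*(e-lag*X),60])
    return look(k,S[k]-2*RO[k]*X,name)
E
python3 - <<'E'
from h import *
c=slide('m',np.array([409.2,145.2]),S['m']-165*X)
print(get_time());home('m',c,"m1");print(get_time())
E
```

```text
Traceback (most recent call last):
  File "h.py", line 43, in slide
    h=servo_line([*(t+lag*u),10],rate=70,force_limit=10)
bench.MotionError: the arm cannot follow that straight line within its joint ranges
```

```bash
python3 - <<'E'
s=open('h.py').read()
s=s.replace('def slide(k,c,t,name=None):','def slide(k,c,t,name=None,xf=False):')
s=s.replace('insert(c,np.arctan2(u[1],u[0])-np.pi/2)\n    lag=np.sqrt(RI[k]**2-16**2)-13.5','insert(c,np.arctan2(u[1],u[0])-(0 if xf else np.pi/2))\n    lag=np.sqrt(RI[k]**2-13.5**2)-16 if xf else np.sqrt(RI[k]**2-16**2)-13.5')
open('h.py','w').write(s)
E
python3 - <<'E'
from h import *
q=get_position();servo_line([q[0],q[1],60])
c=slide('m',np.array([409.2,145.2]),S['m']-165*X,xf=True)
print(get_time());home('m',c,"m1");print(get_time())
E
```

```text
m at [486.9 249.9] r 31.3 n 789 z 27.0 to-sample(x,y) -166.6 -0.9
14.4333
contact True rack x rel -61.9 f [0.1 0.4 0.3]
m at [589.8 240.5] r 31.7 n 890 z 27.1 to-sample(x,y) -63.3 -0.6
19.3917
```

View pics/m1.png

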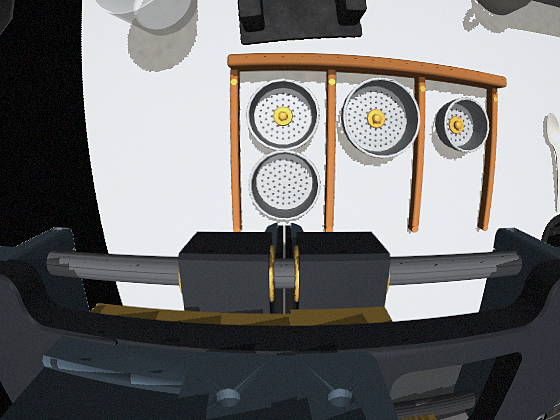

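m1 shows the medium basket at (285,186), touching its sample at (284,115) in the left row. Next come the large and the small.

```bash
python3 - <<'E'
from h import *
c=slide('l',np.array([399.1,-108.4]),S['l']-170*X)
home('l',c);print(get_time())
c=look('s',[418,-281.5]);c=slide('s',c,[400,-130]);c=slide('s',c,S['s']-180*X)
print(get_time());home('s',c,"s1");print(get_time())
move_ptp([585,145,180],down(YR));W,p=wcloud("end")
z=np.savez("end.npz",W=W,p=p)
p,d=read_camera("side");cv2.imwrite("pics/side1.png",p[:,:,::-1])
E
```

```text
l at [473.2 155.9] r 36.2 n 831 z 27.0 to-sample(x,y) -172.1 -4.4
contact True rack x rel -73.0 f [-1.1  0.6  0. ]
l at [571.  150.3] r 36.5 n 1035 z 27.0 to-sample(x,y) -74.3 -0.8
32.275
s at [ 417.2 -282.3] r 26.4 n 688 z 27.1 to-sample(x,y) -186.4 -354.7
s at [ 400.  -133.9] r 26.4 n 677 z 27.2 to-sample(x,y) -217.4 -208.5
s at [454.4  66.8] r 26.4 n 687 z 27.2 to-sample(x,y) -182.0 -3.6
44.2917
contact True rack x rel -52.8 f [-0.2 -0.1  0.1]
s at [582.1  58.5] r 27.0 n 777 z 27.1 to-sample(x,y) -54.0 0.1
49.4083
```

View pics/end.png

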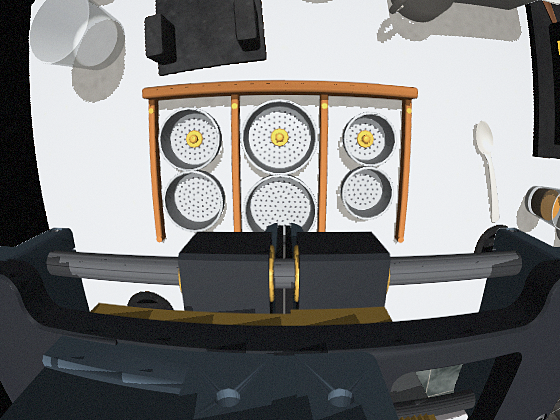

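View pics/s1.png

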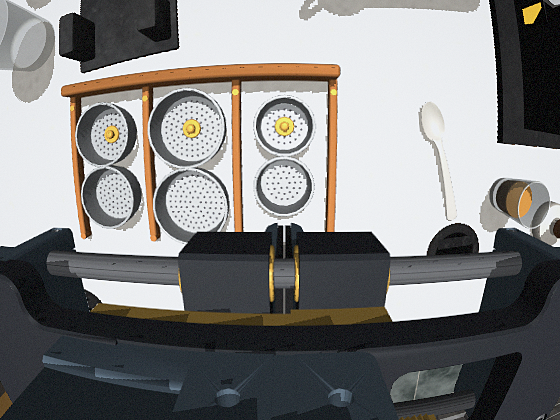

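All three baskets sit in their matching rows next to their samples, and the bystanders look undisturbed. I'll check the gaps numerically, using only the rim halves that face away from the neighbouring basket.

```bash
python3 - <<'E'
from h import *
def half(W,c,r,sg):
    Q=W.reshape(-1,3);Q=Q[(Q[:,2]>21)&(Q[:,2]<32)];c=np.array(c,float)
    for w in(12,7,5):
        d=Q[:,:2]-c;T=Q[(abs(np.hypot(*d.T)-r)<w)&(sg*(d@X)>-r*.55)]
        f=lambda q:np.hypot(*(T[:,:2]-q).T)-r
        from scipy.optimize import least_squares
        c=least_squares(f,c,loss='soft_l1').x
    return c
def rep(W,ks):
    for k in ks:
        a=half(W,S[k],RR[k],1);b=half(W,S[k]-2*RO[k]*X,RR[k],-1);print(k,"dist %.1f want %d lat %.1f"%(np.linalg.norm(a-b),2*RO[k],(b-a)@Y))
rep(np.load("end.npz")['W'],'msl')
for k in 'ml':
    look(k,S[k]-2*RO[k]*X); W,_=wcloud(); print(k); rep(W,k)
print(get_time())
E
```

```text
m dist 63.7 want 66 lat -1.5
s dist 55.1 want 56 lat 0.5
l dist 74.0 want 76 lat -0.7
m at [589.8 240.5] r 31.7 n 907 z 27.0 to-sample(x,y) -63.3 -0.6
m
m dist 63.4 want 66 lat -1.4
l at [571.1 150.2] r 36.5 n 1008 z 27.1 to-sample(x,y) -74.2 -0.9
l
l dist 73.8 want 76 lat -1.0
51.1167
```

View pics/side1.png

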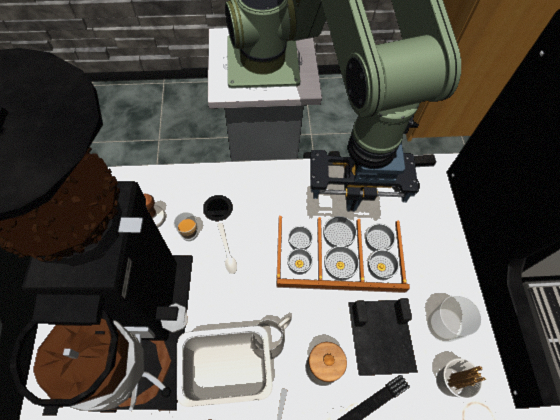

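The side view shows all three pairs touching, with the glass (187,225), spoon (228,248) and brush unmoved. Handing in.

```bash
python3 -c "
from bench import *
print(job_done(),get_time())"
```

```text
the job is handed in; nothing more can be done
the job is handed in; nothing more can be done
```

I slid all three baskets into their matching rows until they rested against their samples, left the bystanders where they were, and handed the job in at about 51 s of the 70 s allowed.

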